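Swap the power supply of an open small computer

ROBOT

A 6-joint arm with a two-finger parallel gripper is mounted at the origin on the work surface. World frame = base frame: x ahead of the robot, y to its left, z up, the work surface at z = 0. Lengths are in m, angles in rad, forces in N, time in s.
With the tool pointing down it reaches from about 0.25 to 0.775 m from the base axis. Payload 4 kg.
Tool frame: the origin (TCP) lies where the fingers leave the gripper's body, on its centre line; the fingertips stand 97 mm ahead of it and the grasp point (between the pads) lies 78 mm ahead of it; z points along the fingers, x is the direction in which the jaws open and shut, and the axes are right-handed (so a half turn about z gives the same grasp; the last joint's range is limited). The gripper opens to 94 mm and grips with 3 to 60 N. Pads are 16 mm wide; open, the fingers measure 119 mm over their backs; the gripper's body (75 mm by 177 mm) begins 78 mm behind the grasp point.
Start: joints at [1.099, 0.087, 1.371, -0, 1.684, -0.103], TCP at [0.198, 0.513, 0.303] pointing down, gripper open.
Joint ranges: [-3.1, 3.1], [-0.76, 2.03], [0.27, 2.55], [-1.08, 4.22], [0.17, 2.65], [-2.57, 2.57]. Speed limits (rad/s): [2.79, 2.79, 3.14, 3.14, 3.14, 3.14].

INTERFACE

Orientations are given as [roll, pitch, yaw] about the fixed x, y, z axes, in that order (R = Rz(yaw) Ry(pitch) Rx(roll)).
In Python, from bench import * gives the robot as it stands.
- The arm moves only by the tool jog_arm, never from a script. Its argument "moves" is a list of rows, each a list of 7 numbers: the turn, a rotation vector about the world's x, y, z in rad, then the shift along the world's x, y, z in mm, then the finger opening in mm, from 0 to 94. In form: [[rx, ry, rz, tx, ty, tz, fingers], ...]. A call has 1 to 12 rows; each row shifts and turns the commanded pose from where the row before left it; what a row does not reach is not made up. A row lasts 1/8 s, in which the tool goes at most 62.5 mm and 10.7 degrees, less where a joint would pass 70% of its speed; a pose out of reach is approached as far as the arm can. A call is refused whole if a number of a shift passes 62.5 or a number of a turn 0.188, either way. A call with a gripper value outside its range is refused whole. The fingers move at their own pace and stop on an object; the grip force is fixed at half the most. Time passes only in rows, so rows that do not move let the fingers close. It gives the time, the measured TCP pose, the force and the opening at its end, in the units of the state.
- get_obs(): the state, without advancing time (a new reading comes with each control period).
- snapshot(name): name is "scene" or "top" or "wrist"; returns the picture (480x640x3 uint8, red, green, blue); there is no depth.
- get_calibration(name): a dict with "camera_matrix" (3x3 intrinsics, pixels), "k1" (the pictures are not rectified: a ray, as slopes to the right and down, at radius r is drawn at 1 + k1 r^2 times it, then the intrinsics apply), "R" (3x3) and "t" (3): a world point X has camera coordinates R X + t. Camera axes: x right, y down, z forward; pixel columns grow to the right and rows downward; lengths in m; the calibration is good to about 2 mm. A picture is of the moment at which its call begins: read the wrist's pose just before it. get_calibration takes no time and is no camera call; for the wrist camera it gives the pose at the moment of the call.
- close_job(): hands the job in, once; it reports no verdict.
Trained networks look in the newest picture that a camera, given by its name, has taken for a name from the list of things; names that differ only in an ending like _2 or _b are one class to them, and where a whole thing is asked for, a point or a joint stands for the part that bears it (a point fixed in the world has none). Each returns a list of dicts, best first, with "conf" (0 to 1); they miss things now and then, are a little off and sometimes report something else, mostly with a low value. They report only what shows in the picture. A call takes as long as a camera call.
- look_for(label, camera): "bbox" ([left, top, right, bottom] in pixels, round what is visible of it).
The state is a dict: "time": time; "joint_positions": joint angles; "qvel": joint speeds; "joint_torque": joint torques, N m; "tool_pos": TCP position; "ee_rot": TCP orientation; "wrist_force": force on the tool from outside, world axes, zero at the start; "wrist_torque": the same for the moment, N m; "width": finger opening in m.
Only numpy, scipy, OpenCV 4.12 (cv2) and the standard library are available. Lean on these libraries where they do the work, as an engineer would, in place of code of your own. Each camera call takes 0.05 s, during which the arm holds its last target.

TASK

Swap the power supply unit in the open computer base. First clear the fan and the heatsink that hem it in, standing both on the black mat; then put the old supply in the grey cradle, stand the spare squarely in the emptied middle bay, and only after that put the fan and the heatsink each back squarely where it stood at the start. Set everything down upright, and leave the screw cup and the screwdriver where they are.

Things in the scene. Friction and masses are not known exactly. Their poses are not given: they have to be found in the camera images.
- chassis: Open computer base, fixed, 210 x 210 mm, thin walls 40 mm high, green floor 6 mm above the table. Origin: centre of its underside, z up. White outlines mark three bays in a row along its own x: middle (x = 0) for the supply, long side along y; front and rear (x = -46 and +46 mm) hold fan and heatsink, either way. Parts beside the bays are under 20 mm high and over 45 mm off in y.
- psu_old: Old power supply: steel box 40 (own x) x 96 (own y) x 50 mm high, about 0.45 kg, blank white label and dark slots on top. Origin: centre of its underside, z up. Starts in the middle bay, axes as the chassis. Fan and heatsink stand about 10 mm from its long sides: fingers fit there only when both are gone. Too long to grip by its ends.
- psu_new: The spare power supply, of the same make-up and size as the old one: 40 mm (own x) x 96 mm (own y) x 50 mm high, 0.45 kg. Origin: centre of its underside, z up. Starts on the plywood board next to the grey cradle. Which way round (half turn) it stands in the bay does not matter.
- fan: Cooling fan, a black upright block 30 mm (own x) x 60 mm (own y) x 60 mm high, round grilles on its two broad sides, about 0.14 kg. Origin: centre of its underside, z up. Starts in the front or the rear bay of the chassis, axes along those of the chassis. Can be gripped across its 60 mm width.
- heatsink: Finned aluminium heatsink with a copper foot, 32 mm (own x) x 60 mm (own y) x 50 mm high, fins seen from above, about 0.24 kg. Origin: centre of its underside, z up. Starts in the bay that the fan does not have, axes along those of the chassis. Can be gripped across its 60 mm width.
- mat: Black rubber mat, fixed, 160 mm (own x) x 150 mm (own y), 3 mm thick, empty: the side area for fan and heatsink. Origin: centre of its underside, on the table, z up. Lies to the left or the right of the chassis.
- board: Plywood board, fixed, 170 mm (own x) x 150 mm (own y), 6 mm thick, on the side of the chassis where the mat is not. It carries the grey cradle on one half and the spare power supply on the other. Origin: centre of its underside, on the table, z up.
- cradle: Shallow grey plastic tray, fixed on the plywood board, outside 66 mm (own x) x 122 mm (own y), inside 60 x 116 mm, floor 2 mm thick, rim 8 mm high: the place for the old power supply, its long side along the cradle's. Origin: centre of its underside, 6 mm above the table, z up.
- cup: Bystander: small white open cup of screws, 60 mm across the rim, 24 mm high, near the robot's side of the chassis. Origin: centre of its underside, z up. Leave it alone.
- screwdriver: Bystander: screwdriver with a yellow handle, 170 mm long, lying near the robot's side of the chassis. Origin: under the middle of its length, on the table. Its own x runs along it from handle to tip. Leave it alone.

How it is judged:
On the way, in this order (a step that is already met when the one before it is completed fails the run):
1. fan and heatsink both stand released on the mat while the old supply still stands in its bay (x of fan in the frame of mat between -0.08 and 0.08 m and y of fan in the frame of mat between -0.075 and 0.075 m and z of fan in the frame of mat between -0.002 and 0.008 m and angle between each of fan, heatsink's own z axis and vertical below 0.15 rad and x of heatsink in the frame of mat between -0.08 and 0.08 m and y of heatsink in the frame of mat between -0.075 and 0.075 m and z of heatsink in the frame of mat between -0.002 and 0.008 m and contact force between each of fan, heatsink and the fingers below 0.2 N and distance of psu_old from where it was at the start of the episode below 0.015 m), for 0.2 s.
2. the old supply stands released in the cradle, fan and heatsink still on the mat (x of psu_old in the frame of cradle between -0.012 and 0.012 m and y of psu_old in the frame of cradle between -0.012 and 0.012 m and z of psu_old in the frame of cradle between -0.003 and 0.007 m and angle between each of psu_old, fan, heatsink's own z axis and vertical below 0.15 rad and angle between the x axis of psu_old and the x axis of cradle, either way round below 0.2 rad and contact force between psu_old and the fingers below 0.2 N and x of fan in the frame of mat between -0.08 and 0.08 m and y of fan in the frame of mat between -0.075 and 0.075 m and z of fan in the frame of mat between -0.002 and 0.008 m and x of heatsink in the frame of mat between -0.08 and 0.08 m and y of heatsink in the frame of mat between -0.075 and 0.075 m and z of heatsink in the frame of mat between -0.002 and 0.008 m), for 0.2 s.
3. the spare stands released in the middle bay, fan and heatsink still on the mat (x of psu_new in the frame of chassis between -0.01 and 0.01 m and y of psu_new in the frame of chassis between -0.01 and 0.01 m and z of psu_new in the frame of chassis between 0.001 and 0.011 m and angle between psu_new's own z axis and vertical below 0.1 rad and angle between the x axis of psu_new and the x axis of chassis, either way round below 0.12 rad and contact force between psu_new and the fingers below 0.2 N and x of fan in the frame of mat between -0.08 and 0.08 m and y of fan in the frame of mat between -0.075 and 0.075 m and z of fan in the frame of mat between -0.002 and 0.008 m and angle between each of fan, heatsink's own z axis and vertical below 0.15 rad and x of heatsink in the frame of mat between -0.08 and 0.08 m and y of heatsink in the frame of mat between -0.075 and 0.075 m and z of heatsink in the frame of mat between -0.002 and 0.008 m), for 0.2 s.
At the end, for the whole second after the job is handed in: Old supply upright in the cradle (12 mm per axis, 11 degrees); spare upright in the middle bay (10 mm per axis, 7 degrees); fan and heatsink upright within 12 mm of where each started and 8 degrees of square with the chassis; all released and at rest (x of psu_old in the frame of cradle between -0.012 and 0.012 m and y of psu_old in the frame of cradle between -0.012 and 0.012 m and z of psu_old in the frame of cradle between -0.003 and 0.007 m and angle between psu_old's own z axis and vertical below 0.15 rad and angle between the x axis of psu_old and the x axis of cradle, either way round below 0.2 rad and x of psu_new in the frame of chassis between -0.01 and 0.01 m and y of psu_new in the frame of chassis between -0.01 and 0.01 m and z of psu_new in the frame of chassis between 0.001 and 0.011 m and angle between each of psu_new, fan, heatsink's own z axis and vertical below 0.1 rad and angle between the x axis of psu_new and the x axis of chassis, either way round below 0.12 rad and distance of each of fan, heatsink from where it was at the start of the episode below 0.012 m and angle between the x axis of each of fan, heatsink and the x axis of chassis, either way round below 0.15 rad and linear speed of each of fan, heatsink, psu_old, psu_new below 0.02 m/s and angular speed of each of fan, heatsink, psu_old, psu_new below 0.2 rad/s and contact force between each of fan, heatsink, psu_old, psu_new and the fingers below 0.2 N); the robot touches nothing.
It fails at once if the screw cup is disturbed (moved 20 mm or tipped) (distance of cup from where it was at the start of the episode above 0.02 m or angle between cup's own z axis and vertical above 0.4 rad).
It fails at once if the screwdriver is moved by 20 mm (distance of screwdriver from where it was at the start of the episode above 0.02 m).
It also fails if it takes over 128 s, if anything falls off the work surface, if the arm or the gripper's body presses on something with over 40 N, if the wrist force passes 120 N, or if a joint passes its speed limit or range.

## Working session

There is one attempt and no reset: what is moved stays moved. The work goes in short steps, Python scripts to look and compute and a tool call to move; the robot and the scene stay as the last step left them, time stands still between calls to the robot, and variables do not carry over. Pictures are saved under pics/ and viewed, and the job is handed in when it is done.

Besides the shell and the picture viewer there is one more tool, called after "Request:" as name(argument=value, ...), one argument or row to a line, values as JSON. jog_arm: Moves the arm, as the interface text tells. Its arguments: {"type":"object","properties":{"moves":{"type":"array","items":{"type":"array","items":{"type":"number"}}}},"required":["moves"]}

```bash
ls; mkdir -p pics
python3 - <<'E'
from bench import *
import cv2
o=get_obs();print(o)
for n in ["scene","top","wrist"]:
    c=get_calibration(n);print(n,c)
    im=snapshot(n);cv2.imwrite(f"pics/{n}0.png",im[:,:,::-1])
    for l in ["chassis","psu_old","psu_new","fan","heatsink","mat","board","cradle","cup","screwdriver"]:
        if n!="wrist":
            r=look_for(l,n);print(l,[(x['bbox'],round(x['conf'],2)) for x in r[:2]])
E
```

```text
pics
{'time': 0.0, 'joint_positions': array([ 1.09889965e+00,  8.79349921e-02,  1.37225850e+00, -5.57696363e-05,
        1.68359384e+00, -1.03092805e-01]), 'qvel': array([-0.00201246,  0.00059265, -0.00027039, -0.00059909, -0.00031789,
        0.00176297]), 'joint_torque': array([ 2.65589633e-04, -3.40188539e+01, -3.02425790e+01,  7.17653031e-02,
        3.30992206e-02, -1.61484404e-04]), 'tool_pos': array([0.19813216, 0.51270536, 0.30151273]), 'ee_rot': array([-3.14142193e+00,  2.18873145e-03,  1.20198643e+00]), 'wrist_force': array([-0.57428206,  0.04179531,  0.05931235]), 'wrist_torque': array([ 0.05216602,  0.01807289, -0.04405728]), 'width': 0.09386581451770117}
scene {'camera_matrix': array([[477.10859956,   0.        , 311.98371737],
       [  0.        , 477.10859956, 240.11729918],
       [  0.        ,   0.        ,   1.        ]]), 'k1': -0.08844119382095474, 'R': array([[-0.69858322,  0.71549874, -0.00656013],
       [ 0.50299398,  0.4845405 , -0.71569376],
       [-0.50889933, -0.50327136, -0.69838343]]), 't': array([ 0.38537309, -0.22144832,  1.31529673])}
chassis [([21
[... 1137 characters left out ...]
, 377.2, 193.0], 0.88)]
mat []
board [([128.1, 228.7, 226.0, 333.2], 0.63)]
cradle [([152.0, 236.1, 221.5, 278.3], 0.93), ([340.1, 166.8, 377.7, 192.8], 0.35)]
cup [([283.8, 274.3, 317.0, 309.9], 0.82)]
screwdriver [([330.4, 284.2, 425.5, 309.9], 0.77)]
wrist {'camera_matrix': array([[367.05614436,   0.        , 314.57918939],
       [  0.        , 367.05614436, 239.3193621 ],
       [  0.        ,   0.        ,   1.        ]]), 'k1': -0.03710413174678483, 'R': array([[ 3.60885987e-01,  9.32609940e-01,  6.12729863e-05],
       [ 8.96818411e-01, -3.47053997e-01,  2.74354262e-01],
       [ 2.55886777e-01, -9.89556576e-02, -9.61628689e-01]]), 't': array([-0.54967482, -0.02744927,  0.39218059])}
```

View pics/scene0.png

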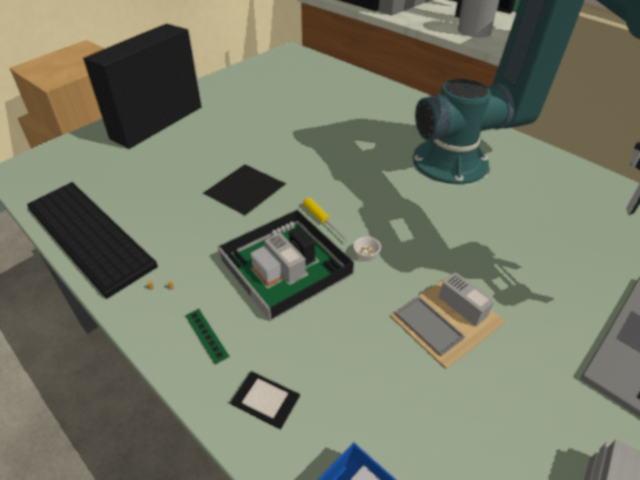

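View pics/top0.png

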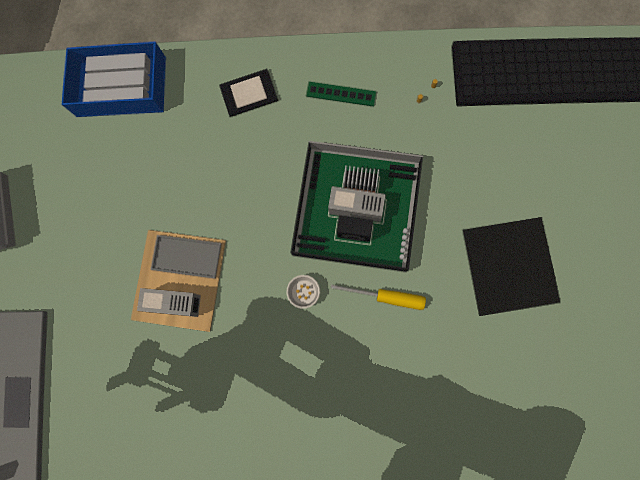

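View pics/wrist0.png

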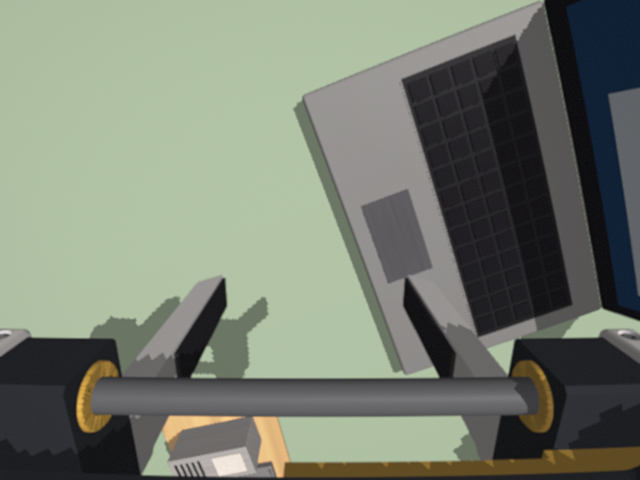

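The top view shows the chassis at about (357,207), the heatsink in the far bay at (361,180), the fan in the near bay at (354,228), the mat on the right and the board with cradle and spare on the left. Next I enlarge it to pick corners.

```bash
cat > h.py <<'E'
import numpy as np, cv2
from bench import *
def proj(n,P,c=None):
    c=c or get_calibration(n);P=np.atleast_2d(P);X=P@np.array(c['R']).T+c['t']
    s=X[:,:2]/X[:,2:];r2=(s**2).sum(1,keepdims=True);s=s*(1+c['k1']*r2)
    K=c['camera_matrix'];return s*[K[0,0],K[1,1]]+[K[0,2],K[1,2]]
def unproj(n,uv,z,c=None):
    c=c or get_calibration(n);uv=np.atleast_2d(np.array(uv,float));K=c['camera_matrix']
    d=(uv-[K[0,2],K[1,2]])/[K[0,0],K[1,1]];s=d.copy()
    for _ in range(20): s=d/(1+c['k1']*(s**2).sum(1,keepdims=True))
    R=np.array(c['R']);v=np.c_[s,np.ones(len(s))]@R;o=-R.T@c['t']
    return o+v*((z-o[2])/v[:,2])[:,None]
def crop(im,x0,y0,w,h,f,name):
    cv2.imwrite(name,cv2.resize(im[y0:y0+h,x0:x0+w],None,fx=f,fy=f,interpolation=cv2.INTER_CUBIC))
E
python3 - <<'E'
from h import *
im=cv2.imread("pics/top0.png")
crop(im,280,130,155,150,4,"pics/c1.png");crop(im,120,220,120,120,5,"pics/c2.png");crop(im,450,205,125,120,4,"pics/c3.png")
E
```

```text
(no output)
```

View pics/c1.png

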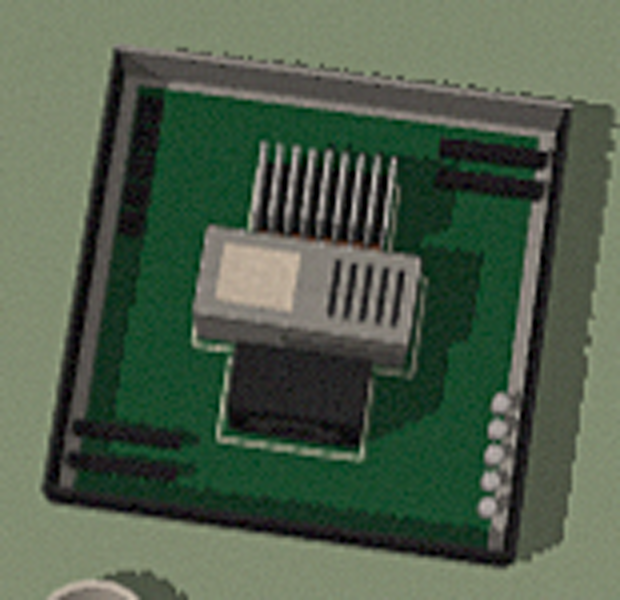

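View pics/c2.png

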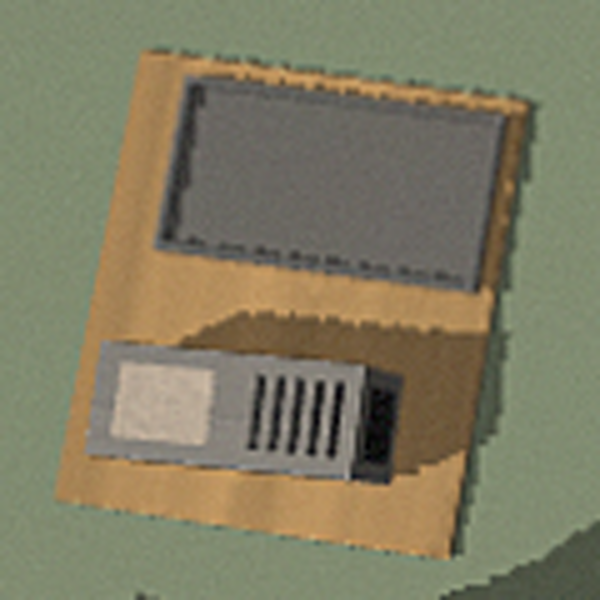

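View pics/c3.png

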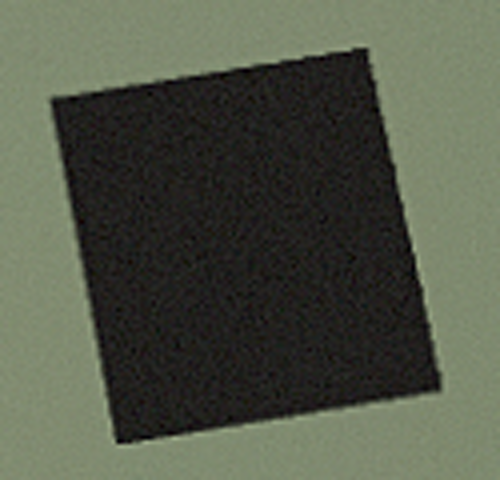

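```bash
cat >> h.py <<'E'
from scipy.optimize import least_squares
def fit(n,uv,z,sx,sy,yaw0=0,c=None):
    """corners order TL,TR,BR,BL in top image => (+x,+y),(+x,-y),(-x,-y),(-x,+y)"""
    L=np.array([[sx,sy],[sx,-sy],[-sx,-sy],[-sx,sy]])/2
    c=c or get_calibration(n);W=unproj(n,uv,z,c)[:,:2]
    def f(p):
        C,S=np.cos(p[2]),np.sin(p[2]);return (L@np.array([[C,S],[-S,C]])+p[:2]-W).ravel()
    r=least_squares(f,[*W.mean(0),yaw0]);return r.x,np.round(r.fun*1000,1)
E
python3 - <<'E'
from h import *
c=get_calibration("top");print("cam",-c['R'].T@c['t'])
A=lambda l,x,y,f:np.array(l)/f+[x,y]-0.5+0.5/f
for nm,uv,z,sx,sy in [
("chassis",A([(115,50),(567,103),(508,565),(47,497)],280,130,4),.04,.21,.21),
("psu_old",A([(208,227),(420,257),(408,340),(195,317)],280,130,4),.056,.04,.096),
("cradle",A([(185,77),(507,115),(478,290),(157,248)],120,220,5),.014,.066,.122),
("psu_new",A([(102,342),(365,365),(350,480),(85,457)],120,220,5),.056,.04,.096),
("board",A([(142,50),(530,103),(450,557),(57,500)],120,220,5),.006,.17,.15),
("mat",A([(52,98),(367,48),(441,390),(118,442)],450,205,4),.003,.16,.15)]:
    p,r=fit("top",uv,z,sx,sy);print(nm,p.round(4),r)
E
```

```text
cam [ 0.3580267  -0.01878924  0.97137027]
chassis [ 0.5872 -0.0416 -0.1712] [ 1.   1.4 -1.5 -1.2  0.6 -3.2 -0.1  2.9]
psu_old [ 0.5896 -0.041  -0.1655] [-0.3  1.1  0.9 -0.8 -1.4 -1.2  0.8  0.9]
cradle [ 0.508   0.2743 -0.1521] [ 0.7 -0.7  0.6  0.3 -0.4 -0.  -0.9  0.4]
psu_new [ 0.4222  0.2978 -0.1104] [ 0.1  0.9 -0.1 -0.4 -0.3 -0.7  0.3  0.3]
board [ 0.4659  0.2902 -0.166 ] [ 0.4 -0.1  0.9  0.1 -1.2 -0.5 -0.1  0.5]
mat [ 0.4735 -0.3179  0.1223] [ 0.8  1.   0.4 -0.6 -0.5 -1.  -0.7  0.6]
```

Request:
jog_arm(
  moves=[
    [0, 0, 0.0165, 33, -46, 0, 94],
    [0, 0, 0.0165, 33, -46, 0, 94],
    [0, 0, 0.0165, 33, -46, 0, 94],
    [0, 0, 0.0165, 33, -46, 0, 94],
    [0, 0, 0.0165, 33, -46, 0, 94],
    [0, 0, 0.0165, 33, -46, 0, 94],
    [0, 0, 0.0165, 33, -46, 0, 94],
    [0, 0, 0.0165, 33, -46, 0, 94],
    [0, 0, 0.0165, 33, -46, 0, 94],
    [0, 0, 0.0165, 33, -46, 0, 94],
    [0, 0, 0.0165, 33, -46, 0, 94],
    [0, 0, 0.0165, 33, -46, 0, 94],
  ],
)

```text
time: 2.65
tool_pos: [0.5952, -0.0406, 0.3028]
ee_rot: [3.141, -0.0, 1.4]
wrist_force: [1.0, 1.4, 0.4]
width: 0.0939
```

```bash
cat > snap.py <<'E'
import sys,pickle
from h import *
def snap(n,tag,f=None):
    c=get_calibration(n);im=snapshot(n);o=get_obs()
    print(o['time'],o['tool_pos'].round(4),o['ee_rot'].round(4),o['wrist_force'].round(1),round(o['width'],4))
    bgr=np.ascontiguousarray(im[:,:,::-1]);cv2.imwrite(f"pics/{tag}.png",bgr);pickle.dump(c,open(f"pics/{tag}.pkl","wb"));return bgr,c
if __name__=="__main__": snap(sys.argv[1],sys.argv[2])
E
python3 snap.py wrist w1
```

```text
2.7 [ 0.598  -0.0466  0.3011] [3.1392 0.0046 1.3949] [ 1.8 -3.1 -0.3] 0.0941
```

View pics/w1.png

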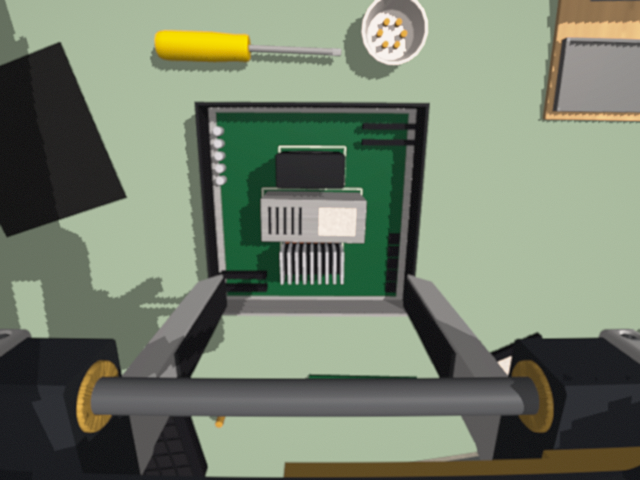

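Run:
```python
from h import *
im=cv2.imread("pics/w1.png")
crop(im,240,130,150,165,4.8 and 4,"pics/c4.png")
```

```text
(no output)
```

View pics/c4.png

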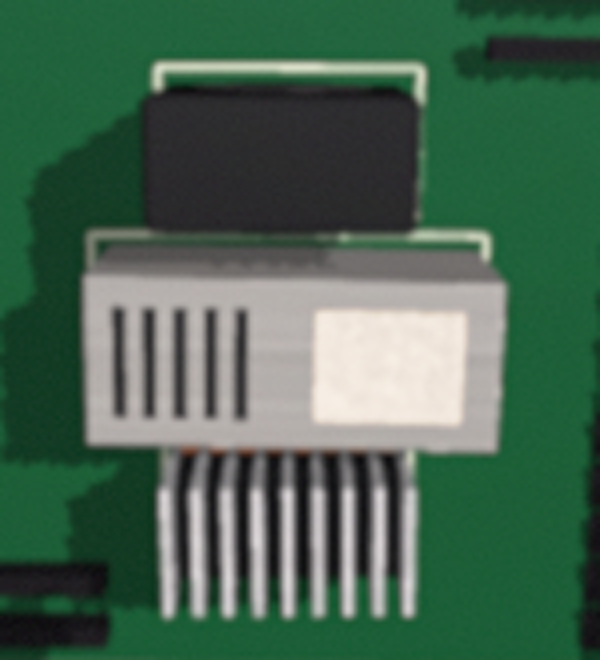

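```bash
python3 - <<'E'
from h import *
import pickle
c=pickle.load(open("pics/w1.pkl","rb"))
A=lambda l:np.array(l)/4+[240,130]-.5+.125
T=0.066
for nm,l,z,sx,sy in [("psu_old",[(500,452),(84,444),(84,273),(506,281)],.056,.04,.096),
("fan",[(414,232),(146,230),(146,93),(418,93)],.066,.03,.06),
("heatsink",[(417,617),(160,617),(158,486),(418,486)],.056,.032,.06)]:
    p,r=fit("wrist",A(l),z,sx,sy,c=c);print(nm,p.round(4),r)
print("rim",unproj("wrist",[(196,103),(428,103)],.04,c))
print("bay",unproj("wrist",A([(87,232),(490,235),(155,65),(425,65)]),.006,c))
E
python3 -c "
from h import *
o=get_obs();print(o['tool_pos'],o['ee_rot'],o['time'])"
```

```text
psu_old [ 0.59   -0.0413 -0.1903] [-0.3 -0.6 -0.   0.6  0.1 -0.3  0.2  0.3]
fan [ 0.5437 -0.0359 -0.1776] [ 0.5  1.   0.2 -0.8 -0.8 -1.2  0.   1. ]
heatsink [ 0.6352 -0.0504 -0.1706] [-0.8 -0.9 -0.4  1.1  0.7  0.5  0.5 -0.6]
rim [[ 0.47002763 -0.12626351  0.04      ]
 [ 0.5051846   0.07728754  0.04      ]]
bay [[ 0.55788146 -0.09004603  0.006     ]
 [ 0.57636027  0.01241604  0.006     ]
 [ 0.51973535 -0.06453329  0.006     ]
 [ 0.53125523  0.00218004  0.006     ]]
[ 0.59798614 -0.04656769  0.30106117] [3.13924123 0.00459225 1.3949088 ] 2.7
```

Request:
jog_arm(
  moves=[
    [0, 0, 0, -50, 3, 0, 94],
    [0, 0, 0, 0, 0, -50, 94],
    [0, 0, 0, 0, 0, -50, 94],
    [0, 0, 0, 0, 0, 0, 94],
    [0, 0, 0, 0, 0, 0, 94],
    [0, 0, 0, 0, 0, 0, 94],
  ],
)

```text
time: 3.45
tool_pos: [0.5458, -0.0361, 0.2059]
ee_rot: [3.136, -0.0, 1.4]
wrist_force: [0.6, -0.4, -0.2]
width: 0.094
```

```bash
python3 snap.py wrist w2
```

```text
3.5 [ 0.5456 -0.0361  0.2056] [ 3.1365e+00 -1.0000e-04  1.4001e+00] [-0.1  0.6  0.1] 0.0944
```

View pics/w2.png

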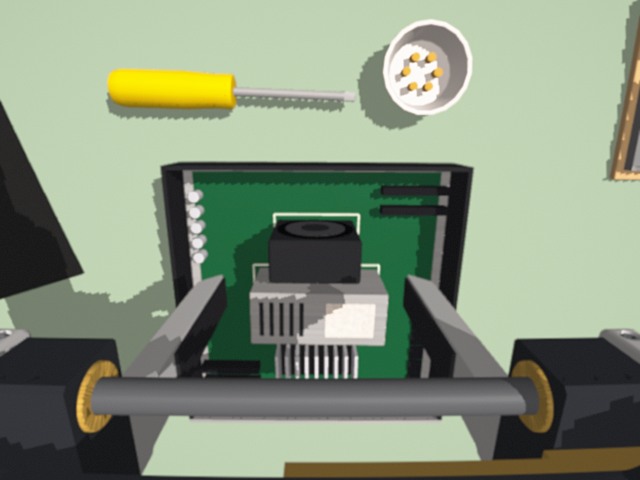

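Request:
jog_arm(
  moves=[
    [0, 0, 0, -1, 0, -42, 94],
    [0, 0, 0, 0, 0, -40, 94],
    [0, 0, 0, 0, 0, 0, 94],
    [0, 0, 0, 0, 0, 0, 94],
    [0, 0, 0, 0, 0, 0, 50],
    [0, 0, 0, 0, 0, 0, 50],
    [0, 0, 0, 0, 0, 0, 50],
    [0, 0, 0, 0, 0, 0, 50],
    [0, 0, 0, 0, 0, 0, 50],
  ],
)

```text
time: 4.62
tool_pos: [0.5434, -0.0359, 0.1211]
ee_rot: [3.141, -0.0, 1.4]
wrist_force: [-0.3, 0.2, 1.9]
width: 0.0596
```

Request:
jog_arm(
  moves=[
    [0, 0, 0, 0, 0, 30, 50],
    [0, 0, 0, 0, 0, 50, 50],
    [0, 0, 0, -10, -28, 0, 50],
    [0, 0, 0, -18, -50, 0, 50],
    [0, 0, 0, -18, -50, 0, 50],
    [0, 0, 0, -18, -50, 0, 50],
    [0, 0, 0, -18, -50, 0, 50],
    [0, 0, 0, -14, -38, 0, 50],
    [0, 0, 0, -8, -20, 0, 50],
    [0, 0, 0, 0, 0, 0, 50],
    [0, 0, 0, 0, 0, 0, 50],
  ],
)

```text
time: 6.0
tool_pos: [0.4394, -0.3211, 0.2001]
ee_rot: [-3.141, -0.001, 1.4]
wrist_force: [0.8, 0.1, -2.5]
width: 0.0598
```

```bash
python3 snap.py wrist w3
```

```text
6.05 [ 0.4396 -0.3209  0.2003] [-3.1411e+00 -1.0000e-03  1.4011e+00] [-0.4  0.6 -1.4] 0.0597
```

View pics/w3.png

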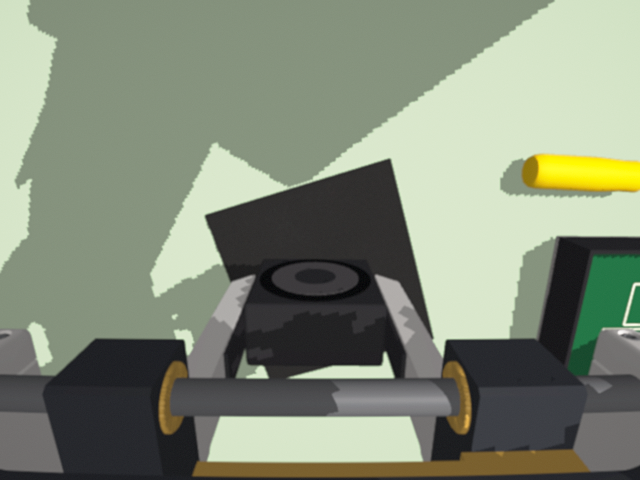

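Request:
jog_arm(
  moves=[
    [0, 0, 0, 0, 0, -45, 50],
    [0, 0, 0, 0, 0, -28, 50],
    [0, 0, 0, 0, 0, -7, 50],
    [0, 0, 0, 0, 0, -3, 50],
    [0, 0, 0, 0, 0, 0, 50],
    [0, 0, 0, 0, 0, 0, 50],
  ],
)

```text
time: 6.8
tool_pos: [0.4399, -0.3224, 0.1191]
ee_rot: [3.139, 0.001, 1.4]
wrist_force: [0.6, -0.1, -1.6]
width: 0.0598
```

Request:
jog_arm(
  moves=[
    [0, 0, 0, 0, 0, -1, 50],
    [0, 0, 0, 0, 0, 0, 94],
    [0, 0, 0, 0, 0, 0, 94],
    [0, 0, 0, 0, 0, 0, 94],
    [0, 0, 0, 0, 0, 30, 94],
    [0, 0, 0, 0, 0, 50, 94],
  ],
)

```text
time: 7.55
tool_pos: [0.4383, -0.3211, 0.195]
ee_rot: [-3.137, -0.003, 1.4]
wrist_force: [1.7, -0.1, -0.6]
width: 0.0938
```

Request:
jog_arm(
  moves=[
    [0, 0, 0, 14, 20, 0, 94],
    [0, 0, 0, 28, 40, 0, 94],
    [0, 0, 0, 34, 48, 0, 94],
    [0, 0, 0, 34, 48, 0, 94],
    [0, 0, 0, 34, 48, 0, 94],
    [0, 0, 0, 34, 46, 0, 94],
    [0, 0, 0, 18, 22, 0, 94],
    [0, 0, 0, 0, 0, -20, 94],
    [0, 0, 0, 0, 0, -20, 94],
    [0, 0, 0, 0, 0, 0, 94],
    [0, 0, 0, 0, 0, 0, 94],
  ],
)

```text
time: 8.93
tool_pos: [0.6347, -0.0511, 0.1564]
ee_rot: [-3.141, 0.0, 1.398]
wrist_force: [0.7, -0.4, -0.2]
width: 0.0937
```

```bash
python3 snap.py wrist w4;python3 snap.py top t4
```

```text
8.975 [ 0.6352 -0.0509  0.1572] [ 3.1408 -0.      1.3986] [-0.3 -0.1  0.6] 0.0938
9.025 [ 0.6354 -0.0508  0.1577] [ 3.1400e+00 -1.0000e-04  1.3988e+00] [ 0.1 -0.3  0.2] 0.0941
```

View pics/w4.png

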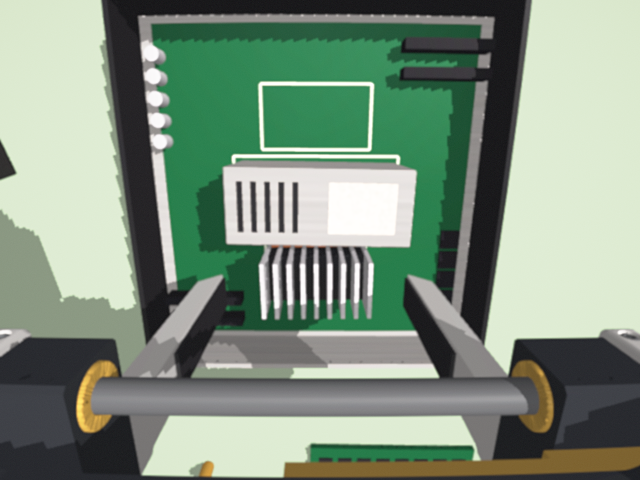

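View pics/t4.png

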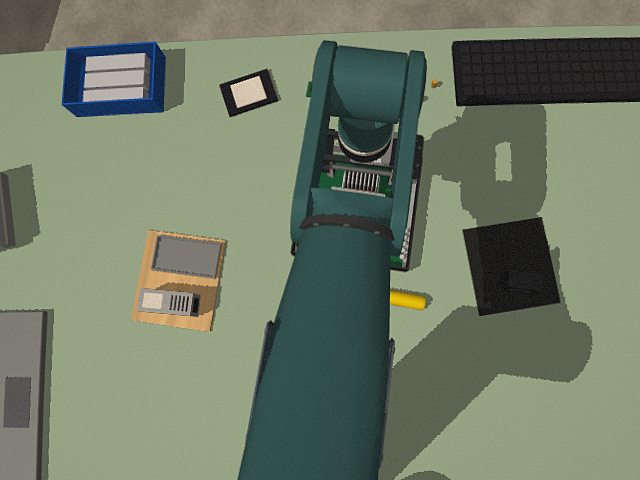

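Request:
jog_arm(
  moves=[
    [0, 0, 0, 0, 0, 0, 78],
    [0, 0, 0, 0, 0, -18, 78],
    [0, 0, 0, 0, 0, -15, 78],
    [0, 0, 0, 0, 0, 0, 78],
    [0, 0, 0, 0, 0, 0, 78],
    [0, 0, 0, 0, 0, 0, 50],
    [0, 0, 0, 0, 0, 0, 50],
    [0, 0, 0, 0, 0, 0, 50],
    [0, 0, 0, 0, 0, 0, 50],
  ],
)

```text
time: 10.15
tool_pos: [0.6356, -0.0501, 0.1243]
ee_rot: [3.14, 0.0, 1.4]
wrist_force: [0.0, -0.6, 2.3]
width: 0.0598
```

Request:
jog_arm(
  moves=[
    [0, 0, 0, 0, 0, 30, 50],
    [0, 0, 0, 0, 0, 50, 50],
    [0, 0, 0, -12, -26, 0, 50],
    [0, 0, 0, -22, -46, 0, 50],
    [0, 0, 0, -24, -50, 0, 50],
    [0, 0, 0, -24, -50, 0, 50],
    [0, 0, 0, -22, -46, 0, 50],
    [0, 0, 0, -16, -32, 0, 50],
    [0, 0, 0, -7, -14, 0, 50],
    [0, 0, 0, 0, 0, 0, 50],
    [0, 0, 0, 0, 0, -40, 50],
    [0, 0, 0, 0, 0, -20, 50],
  ],
)

```text
time: 11.65
tool_pos: [0.5085, -0.3116, 0.1414]
ee_rot: [-3.139, -0.003, 1.402]
wrist_force: [-0.2, -0.6, -3.1]
width: 0.0599
```

Request:
jog_arm(
  moves=[
    [0, 0, 0, 0, 0, -15, 50],
    [0, 0, 0, 0, 0, -7, 50],
    [0, 0, 0, 0, 0, 0, 50],
    [0, 0, 0, 0, 0, 0, 50],
  ],
)

```text
time: 12.15
tool_pos: [0.5089, -0.3142, 0.1226]
ee_rot: [3.14, 0.001, 1.4]
wrist_force: [-0.5, 0.2, -1.5]
width: 0.06
```

```bash
python3 snap.py wrist w5
```

```text
12.2 [ 0.5087 -0.3142  0.1225] [3.1401e+00 6.0000e-04 1.4001e+00] [-0.4  0.3 -3. ] 0.0598
```

View pics/w5.png

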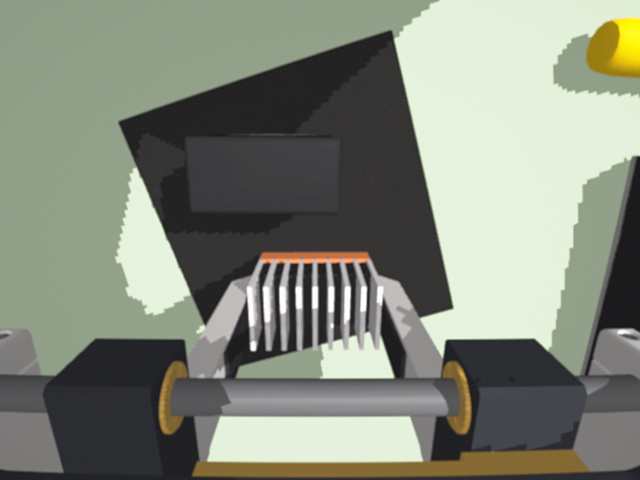

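Request:
jog_arm(
  moves=[
    [0, 0, 0, 0, 0, -1, 50],
    [0, 0, 0, 0, 0, 0, 90],
    [0, 0, 0, 0, 0, 0, 90],
    [0, 0, 0, 0, 0, 0, 90],
    [0, 0, 0, 0, 0, 40, 90],
    [0, 0, 0, 0, 0, 50, 90],
    [0, 0, 0, 0, 0, 0, 90],
  ],
)

```text
time: 13.08
tool_pos: [0.5102, -0.3154, 0.2167]
ee_rot: [3.132, 0.005, 1.4]
wrist_force: [0.3, -0.5, 1.0]
width: 0.0897
```

Request:
jog_arm(
  moves=[
    [0, 0, -0.1745, 9, 30, 0, 70],
    [0, 0, -0.1745, 9, 30, 0, 70],
    [0, 0, -0.1745, 9, 30, 0, 70],
    [0, 0, -0.1745, 9, 30, 0, 70],
    [0, 0, -0.1745, 9, 30, 0, 70],
    [0, 0, -0.1745, 9, 30, 0, 70],
    [0, 0, -0.1745, 9, 30, 0, 70],
    [0, 0, -0.1745, 9, 30, 0, 70],
    [0, 0, -0.1745, 10, 32, 0, 70],
    [0, 0, 0, 0, 0, 0, 70],
    [0, 0, 0, 0, 0, 0, 70],
    [0, 0, 0, 0, 0, 0, 70],
  ],
)

```text
time: 14.58
tool_pos: [0.5899, -0.0431, 0.2103]
ee_rot: [3.141, 0.001, -0.171]
wrist_force: [-0.9, -0.6, 0.3]
width: 0.0698
```

```bash
python3 snap.py wrist w6;python3 snap.py top t6
```

```text
14.625 [ 0.59   -0.0431  0.2105] [ 3.1413e+00  3.0000e-04 -1.7130e-01] [-0.   0.5  0.1] 0.0698
14.675 [ 0.5901 -0.043   0.2106] [ 3.1414  0.     -0.1714] [ 0.2 -0.1 -0.1] 0.07
```

View pics/w6.png

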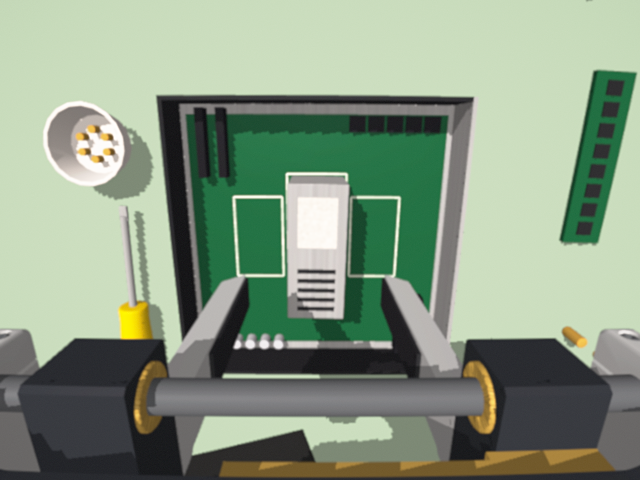

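View pics/t6.png

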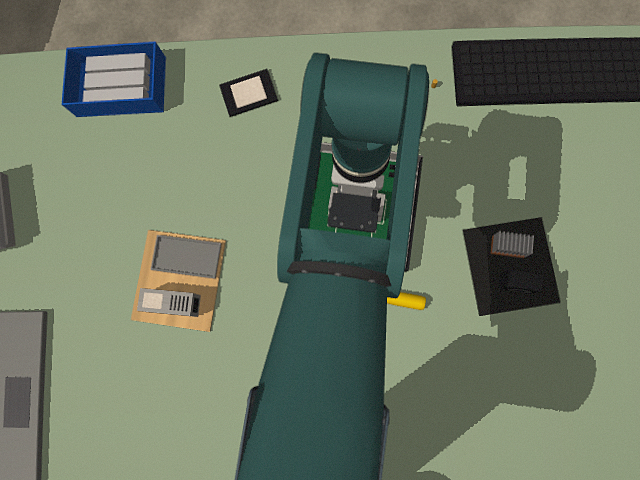

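Request:
jog_arm(
  moves=[
    [0, 0, 0, 0, 0, -45, 70],
    [0, 0, 0, 0, 0, -35, 70],
    [0, 0, 0, 0, 0, -13, 70],
    [0, 0, 0, 0, 0, 0, 70],
    [0, 0, 0, 0, 0, 0, 70],
    [0, 0, 0, 0, 0, 0, 30],
    [0, 0, 0, 0, 0, 0, 30],
    [0, 0, 0, 0, 0, 0, 30],
    [0, 0, 0, 0, 0, 0, 30],
    [0, 0, 0, 0, 0, 0, 30],
  ],
)

```text
time: 15.92
tool_pos: [0.5909, -0.042, 0.1182]
ee_rot: [-3.142, -0.002, -0.17]
wrist_force: [2.8, 0.9, 0.4]
width: 0.0396
```

Request:
jog_arm(
  moves=[
    [0, 0, 0, 0, 0, 30, 30],
    [0, 0, 0, 0, 0, 60, 30],
    [0, 0, 0.004, -6, 24, 0, 30],
    [0, 0, 0.004, -11, 43, 0, 30],
    [0, 0, 0.004, -13, 50, 0, 30],
    [0, 0, 0, -13, 50, 0, 30],
    [0, 0, 0, -13, 50, 0, 30],
    [0, 0, 0, -12, 46, 0, 30],
    [0, 0, 0, -9, 34, 0, 30],
    [0, 0, 0, -5, 19, 0, 30],
    [0, 0, 0, 0, 0, 0, 30],
    [0, 0, 0, 0, 0, 0, 30],
  ],
)

```text
time: 17.42
tool_pos: [0.5085, 0.2728, 0.2071]
ee_rot: [3.14, 0.001, -0.16]
wrist_force: [-0.2, -0.3, -4.0]
width: 0.0398
```

```bash
python3 snap.py wrist w7;python3 snap.py top t7; python3 -c "
from h import *
crop(cv2.imread('pics/t7.png'),120,210,160,140,5,'pics/c7.png')"
```

```text
17.475 [0.5086 0.2727 0.2073] [ 3.1403e+00  3.0000e-04 -1.6010e-01] [ 0.7 -0.4 -5. ] 0.0401
17.525 [0.5087 0.2727 0.2075] [ 3.1407e+00  1.0000e-04 -1.6040e-01] [ 1.   0.6 -4.9] 0.04
```

View pics/w7.png

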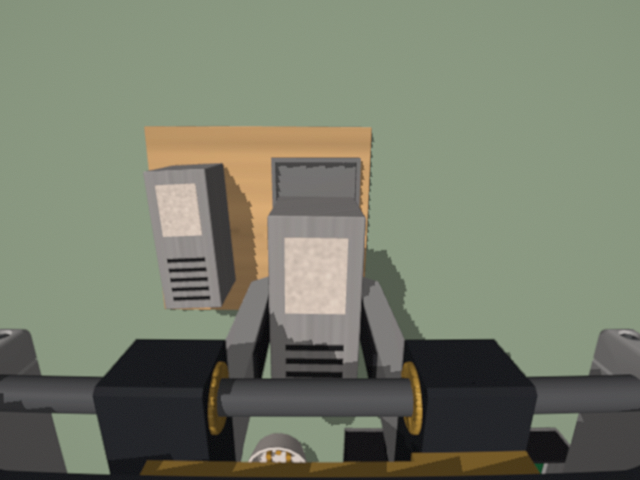

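View pics/t7.png

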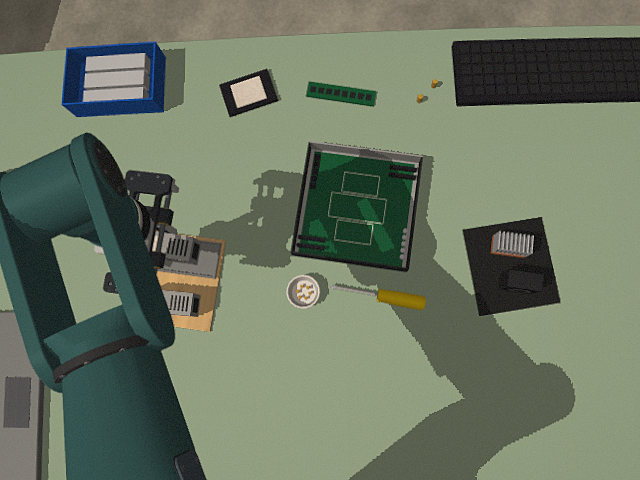

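Run:
```python
from h import *
import pickle
c=pickle.load(open("pics/w7.pkl","rb"))
print(unproj("wrist",[(272,158),(361,158)],.014,c))
x,y,t=.508,.2743,-.155
R=np.array([[np.cos(t),-np.sin(t)],[np.sin(t),np.cos(t)]])
for s in [(-.033,.061),(.033,.061)]: print((R@s+[x,y]).round(4))
im=cv2.imread("pics/t7.png");crop(im,285,135,145,145,4,"pics/c8.png")
```

```text
[[0.48653092 0.34036557 0.014     ]
 [0.5510491  0.3299591  0.014     ]]
[0.4848 0.3397]
[0.55   0.3295]
```

View pics/c8.png

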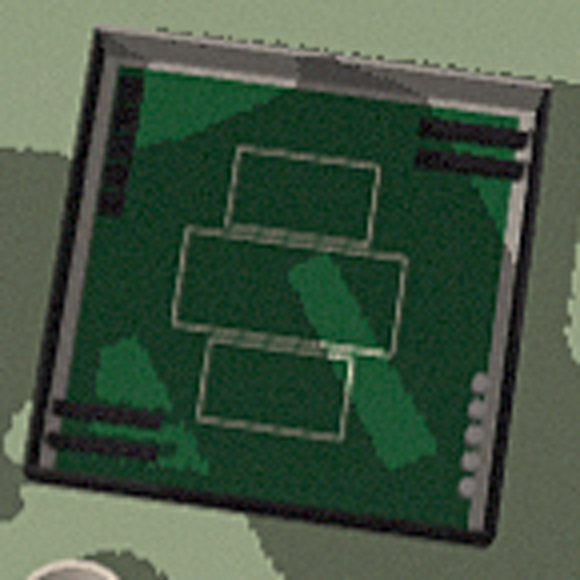

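Run:
```python
from h import *
A=lambda l:np.array(l)/4+[285,135]-.5+.125
for l,sx,sy in [([(186,227),(407,256),(392,356),(173,327)],.044,.1),([(237,147),(380,163),(370,247),(227,229)],.036,.064),([(209,343),(354,358),(343,440),(198,419)],.036,.064)]:
    p,r=fit("top",A(l),.006,sx,sy);print(p.round(4),r)
```

```text
[ 0.5898 -0.0425 -0.1704] [-2.2 -1.3 -1.6  2.   2.   0.4  1.8 -1.1]
[ 0.6349 -0.0508 -0.158 ] [-2.2 -1.3 -2.   1.8  2.6  1.1  1.7 -1.6]
[ 0.5436 -0.0347 -0.1624] [-0.1 -1.3 -1.1  1.8  1.4  1.1 -0.2 -1.6]
```

Request:
jog_arm(
  moves=[
    [0, 0, 0, 0, 0, -45, 30],
    [0, 0, 0, 0, 0, -28, 30],
    [0, 0, 0, 0, 0, -9, 30],
    [0, 0, 0, 0, 0, -5, 30],
    [0, 0, 0, 0, 0, 0, 30],
    [0, 0, 0, 0, 0, 0, 30],
  ],
)

```text
time: 18.27
tool_pos: [0.5091, 0.2743, 0.1223]
ee_rot: [-3.14, -0.002, -0.159]
wrist_force: [0.0, -0.3, -5.5]
width: 0.0399
```

```bash
python3 snap.py wrist w8
```

```text
18.325 [0.509  0.2743 0.1222] [-3.1402e+00 -2.4000e-03 -1.5850e-01] [-0.4 -1.3 -5.3] 0.0397
```

View pics/w8.png

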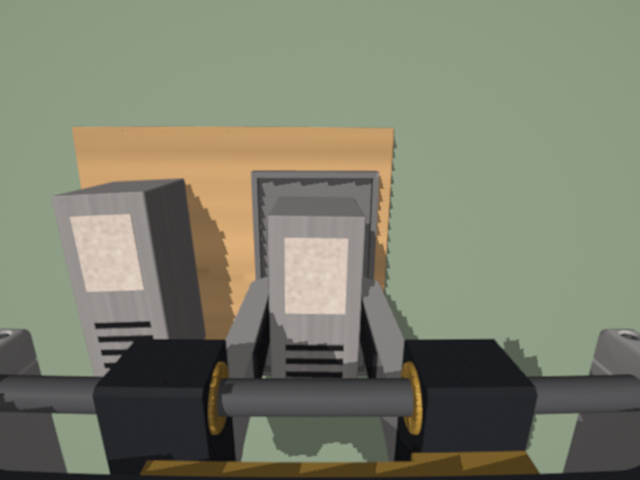

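Request:
jog_arm(
  moves=[
    [0, 0, 0, 0, 0, -1, 30],
    [0, 0, 0, 0, 0, 0, 62],
    [0, 0, 0, 0, 0, 0, 62],
    [0, 0, 0, 0, 0, 0, 62],
    [0, 0, 0, 0, 0, 20, 62],
    [0, 0, 0, 0, 0, 40, 62],
    [0, 0, 0, 0, 0, 40, 62],
    [0, 0, 0.024, -43, 12, 0, 62],
    [0, 0, 0.024, -43, 12, 0, 62],
    [0, 0, 0, 0, 0, 0, 62],
    [0, 0, 0, 0, 0, 0, 62],
    [0, 0, 0, 0, 0, 0, 62],
  ],
)

```text
time: 19.82
tool_pos: [0.4233, 0.2978, 0.2198]
ee_rot: [-3.142, -0.001, -0.112]
wrist_force: [-0.5, 0.2, -0.1]
width: 0.0617
```

```bash
python3 snap.py wrist w9
```

```text
19.875 [0.4233 0.2977 0.2196] [ 3.1415e+00 -3.0000e-04 -1.1170e-01] [ 0.2 -0.2 -0.7] 0.062
```

View pics/w9.png

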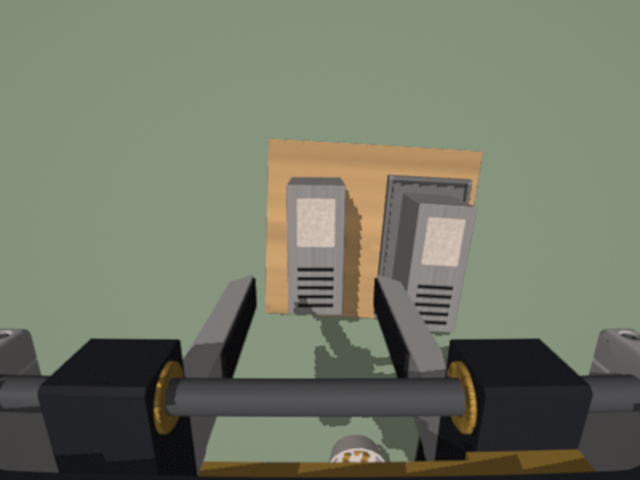

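Run:
```python
from h import *
im=cv2.imread("pics/w9.png");crop(im,260,160,220,180,3.5,"pics/c9.png")
```

```text
(no output)
```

View pics/c9.png

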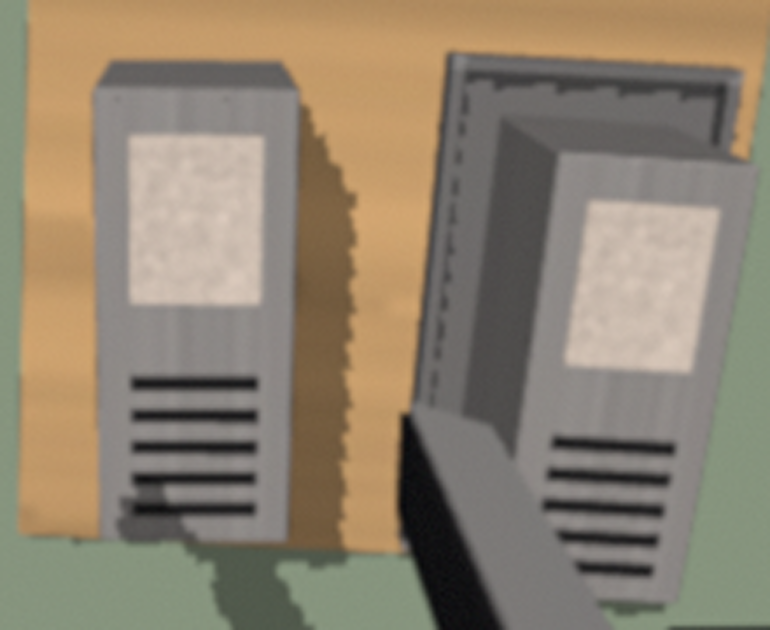

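Run:
```python
from h import *
import pickle
c=pickle.load(open("pics/w9.pkl","rb"))
A=lambda l:np.array(l)/3.5+[260,160]-.5+.143
print(fit("wrist",A([(299,88),(288,541),(100,538),(94,88)]),.056,.04,.096,c=c))
print(fit("wrist",A([(756,172),(674,605),(500,590),(556,153)]),.058,.04,.096,c=c))
```

```text
(array([ 0.4229151 ,  0.29792484, -0.11728005]), array([ 0.5,  0.2,  0.1, -0.1, -0.2, -0.6, -0.3,  0.5]))
(array([ 0.50738572,  0.27486628, -0.17448317]), array([ 0.7,  1.3,  0.7, -0.2, -1.5, -1.3,  0.1,  0.2]))
```

Request:
jog_arm(
  moves=[
    [0, 0, 0, 1, 0, -50, 62],
    [0, 0, 0, 0, 0, -40, 62],
    [0, 0, 0, 0, 0, -12, 62],
    [0, 0, 0, 0, 0, 0, 62],
    [0, 0, 0, 0, 0, 0, 62],
    [0, 0, 0, 0, 0, 0, 30],
    [0, 0, 0, 0, 0, 0, 30],
    [0, 0, 0, 0, 0, 0, 30],
    [0, 0, 0, 0, 0, 0, 30],
    [0, 0, 0, 0, 0, 30, 30],
    [0, 0, 0, 0, 0, 60, 30],
    [0, 0, 0, 0, 0, 0, 30],
  ],
)

```text
time: 21.38
tool_pos: [0.4253, 0.2992, 0.2125]
ee_rot: [-3.136, -0.008, -0.11]
wrist_force: [0.5, 0.2, -3.2]
width: 0.0396
```

Request:
jog_arm(
  moves=[
    [0, 0, -0.01, 12, -24, 0, 30],
    [0, 0, -0.01, 22, -44, 0, 30],
    [0, 0, -0.01, 24, -50, 0, 30],
    [0, 0, -0.01, 24, -50, 0, 30],
    [0, 0, -0.01, 24, -50, 0, 30],
    [0, 0, -0.01, 24, -50, 0, 30],
    [0, 0, 0, 19, -38, 0, 30],
    [0, 0, 0, 12, -23, 0, 30],
    [0, 0, 0, 6, -11, 0, 30],
    [0, 0, 0, 0, 0, 0, 30],
    [0, 0, 0, 0, 0, 0, 30],
  ],
)

```text
time: 22.75
tool_pos: [0.5899, -0.0406, 0.2076]
ee_rot: [-3.141, 0.001, -0.169]
wrist_force: [-0.4, -0.6, -2.6]
width: 0.0402
```

```bash
python3 snap.py wrist w10
```

```text
22.8 [ 0.5899 -0.0406  0.2078] [-3.1411e+00  2.0000e-04 -1.6870e-01] [-0.1 -0.2 -3.4] 0.04
```

View pics/w10.png

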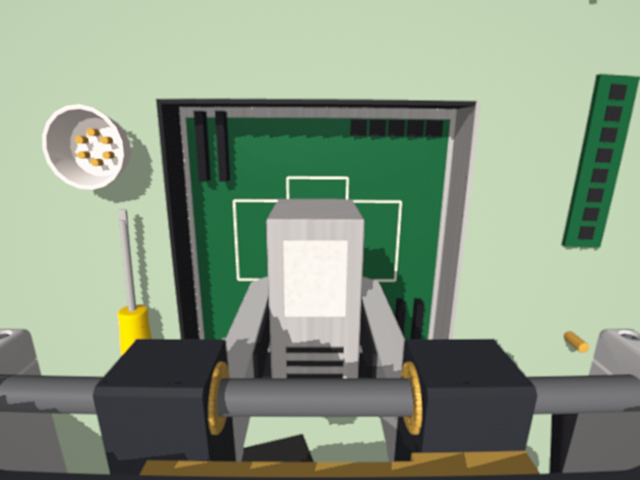

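Aligned over the middle bay: outline cols 287–348, supply centred at 316. I lower it in the same axes.

Request:
jog_arm(
  moves=[
    [0, 0, 0, 0, 0, -45, 30],
    [0, 0, 0, 0, 0, -30, 30],
    [0, 0, 0, 0, 0, -10, 30],
    [0, 0, 0, 0, 0, -4, 30],
    [0, 0, 0, 0, 0, 0, 30],
    [0, 0, 0, 0, 0, -1, 30],
    [0, 0, 0, 0, 0, 0, 30],
  ],
)

```text
time: 23.68
tool_pos: [0.5907, -0.0421, 0.1187]
ee_rot: [3.142, -0.002, -0.171]
wrist_force: [0.3, 0.6, -3.1]
width: 0.0397
```

```bash
python3 snap.py wrist w11
```

```text
23.725 [ 0.5907 -0.0421  0.1185] [-3.1416e+00 -1.5000e-03 -1.7060e-01] [-0.3  0.1 -1.3] 0.0395
```

View pics/w11.png

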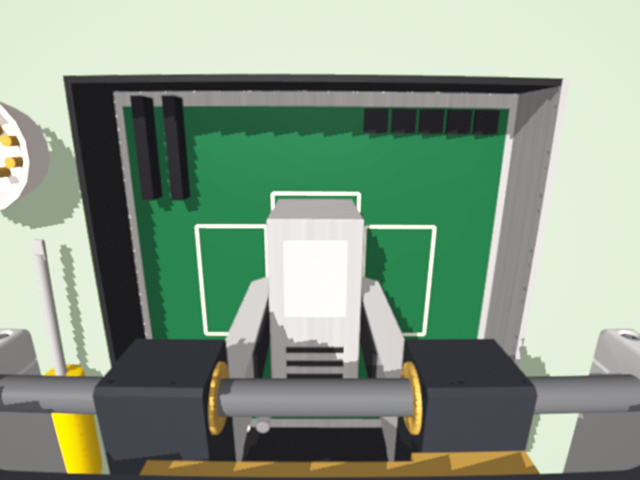

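Request:
jog_arm(
  moves=[
    [0, 0, 0, 0, 0, 0, 70],
    [0, 0, 0, 0, 0, 0, 70],
    [0, 0, 0, 0, 0, 0, 70],
    [0, 0, 0, 0, 0, 30, 70],
    [0, 0, 0, 0, 0, 50, 70],
    [0, 0, 0, 0, 0, 12, 70],
    [0, 0, 0, 0, 0, 0, 70],
  ],
)

```text
time: 24.6
tool_pos: [0.5906, -0.042, 0.2106]
ee_rot: [3.142, -0.002, -0.17]
wrist_force: [0.5, 0.7, -0.0]
width: 0.0699
```

```bash
python3 snap.py wrist w12
```

```text
24.65 [ 0.5899 -0.0419  0.2088] [ 3.1415e+00  1.0000e-03 -1.7050e-01] [-0.7 -0.5 -0.8] 0.0702
```

Request:
jog_arm(
  moves=[
    [0, 0, 0.1745, -15, -28, 0, 90],
    [0, 0, 0.1745, -17, -31, 0, 90],
    [0, 0, 0.1745, -17, -32, 0, 90],
    [0, 0, 0.1745, -17, -32, 0, 90],
    [0, 0, 0.1745, -17, -32, 0, 90],
    [0, 0, 0.1745, -17, -32, 0, 90],
    [0, 0, 0.1745, -17, -31, 0, 90],
    [0, 0, 0.1745, -17, -31, 0, 90],
    [0, 0, 0.1745, -17, -31, 0, 90],
    [0, 0, 0, 0, 0, 0, 90],
    [0, 0, 0, 0, 0, 0, 90],
    [0, 0, 0, 0, 0, 0, 90],
  ],
)

```text
time: 26.15
tool_pos: [0.4396, -0.3209, 0.2089]
ee_rot: [-3.141, -0.001, 1.401]
wrist_force: [-0.2, 0.5, 0.4]
width: 0.0901
```

```bash
python3 snap.py wrist w13;python3 snap.py top t13; python3 -c "
from h import *
crop(cv2.imread('pics/w12.png'),180,90,280,250,2.4,'pics/c12.png')"
```

```text
26.2 [ 0.4397 -0.3209  0.2092] [-3.1409e+00 -8.0000e-04  1.4010e+00] [ 0.2 -0.2 -0.4] 0.09
26.25 [ 0.4397 -0.3211  0.2095] [-3.1413e+00 -5.0000e-04  1.4010e+00] [-0.2 -0.1 -0. ] 0.0896
```

View pics/c12.png

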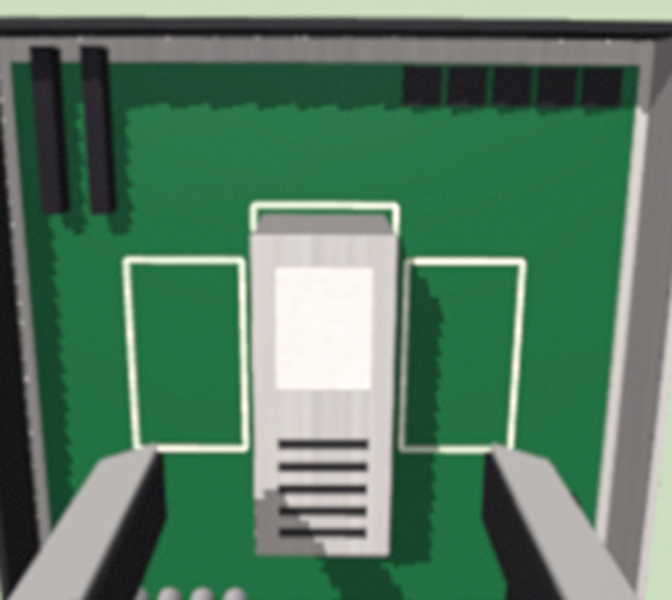

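View pics/w13.png

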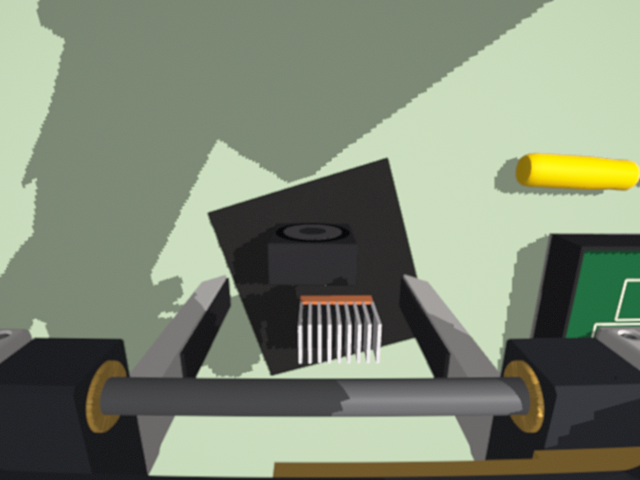

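View pics/t13.png

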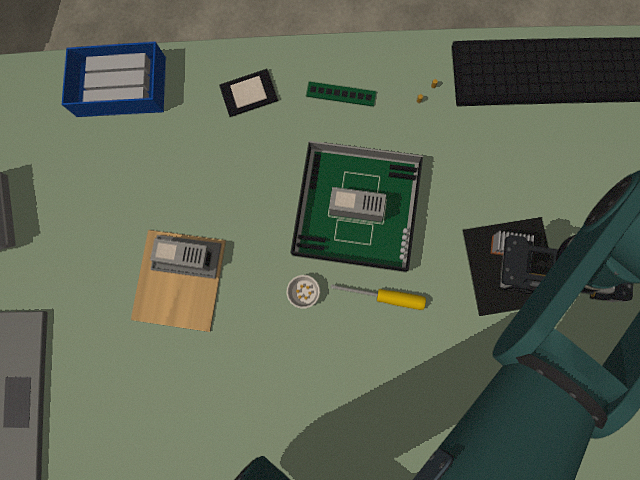

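Request:
jog_arm(
  moves=[
    [0, 0, 0, 0, 0, -50, 90],
    [0, 0, 0, 0, 0, -33, 90],
    [0, 0, 0, 0, 0, -10, 90],
    [0, 0, 0, 0, 0, 0, 90],
    [0, 0, 0, 0, 0, 0, 90],
    [0, 0, 0, 0, 0, 0, 50],
    [0, 0, 0, 0, 0, 0, 50],
    [0, 0, 0, 0, 0, 0, 50],
    [0, 0, 0, 0, 0, 0, 50],
    [0, 0, 0, 0, 0, 0, 50],
    [0, 0, 0, 0, 0, 30, 50],
    [0, 0, 0, 0, 0, 60, 50],
  ],
)

```text
time: 27.75
tool_pos: [0.4377, -0.3205, 0.2034]
ee_rot: [-3.134, -0.005, 1.4]
wrist_force: [0.4, -0.5, -1.8]
width: 0.0598
```

Request:
jog_arm(
  moves=[
    [0, 0, 0, 8, 22, 0, 50],
    [0, 0, 0, 16, 44, 0, 50],
    [0, 0, 0, 18, 50, 0, 50],
    [0, 0, 0, 18, 50, 0, 50],
    [0, 0, 0, 18, 50, 0, 50],
    [0, 0, 0, 14, 38, 0, 50],
    [0, 0, 0, 8, 22, 0, 50],
    [0, 0, 0, 4, 10, 0, 50],
    [0, 0, 0, 0, 0, 0, 50],
    [0, 0, 0, 0, 0, 0, 50],
    [0, 0, 0, 0, 0, 0, 50],
  ],
)

```text
time: 29.12
tool_pos: [0.5431, -0.0369, 0.2067]
ee_rot: [-3.141, 0.0, 1.399]
wrist_force: [0.3, 0.3, -1.3]
width: 0.06
```

```bash
python3 snap.py wrist w14
```

```text
29.175 [ 0.5431 -0.0368  0.2067] [-3.1416e+00  1.0000e-04  1.3986e+00] [-0.5  0.4 -1.4] 0.0601
```

View pics/w14.png

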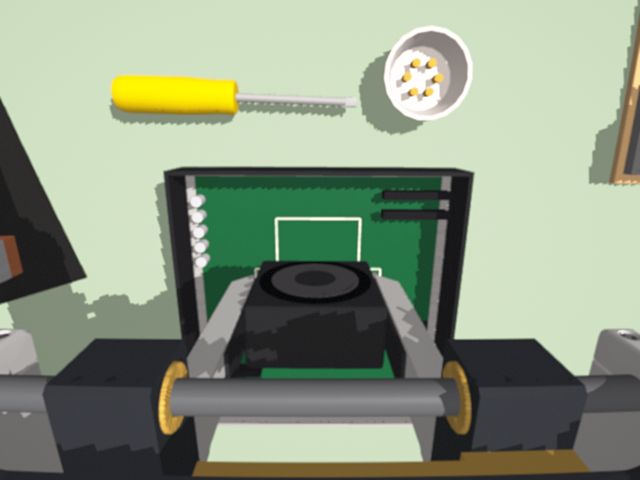

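Request:
jog_arm(
  moves=[
    [0, 0, 0, 0, 0, -40, 50],
    [0, 0, 0, 0, 0, -30, 50],
    [0, 0, 0, 0, 0, -10, 50],
    [0, 0, 0, 0, 0, -5, 50],
    [0, 0, 0, 0, 0, 0, 50],
    [0, 0, 0, 0, 0, -1, 50],
    [0, 0, 0, 0, 0, 0, 50],
  ],
)

```text
time: 30.05
tool_pos: [0.5437, -0.036, 0.1216]
ee_rot: [3.14, -0.0, 1.4]
wrist_force: [0.5, -0.7, -1.9]
width: 0.0598
```

Request:
jog_arm(
  moves=[
    [0, 0, 0, 0, 0, 0, 80],
    [0, 0, 0, 0, 0, 0, 80],
    [0, 0, 0, 0, 0, 0, 80],
    [0, 0, 0, 0, 0, 30, 80],
    [0, 0, 0, 0, 0, 50, 80],
    [0, 0, 0, 0, 0, 10, 80],
    [0, 0, 0, 0, 0, 0, 80],
  ],
)

```text
time: 30.92
tool_pos: [0.5435, -0.036, 0.2112]
ee_rot: [3.14, -0.0, 1.4]
wrist_force: [0.5, -0.1, -0.2]
width: 0.0799
```

```bash
python3 snap.py wrist w15
```

```text
30.975 [ 0.5429 -0.0359  0.2096] [-3.1401e+00 -1.0000e-04  1.4000e+00] [0.2 0.6 0.1] 0.0799
```

View pics/w15.png

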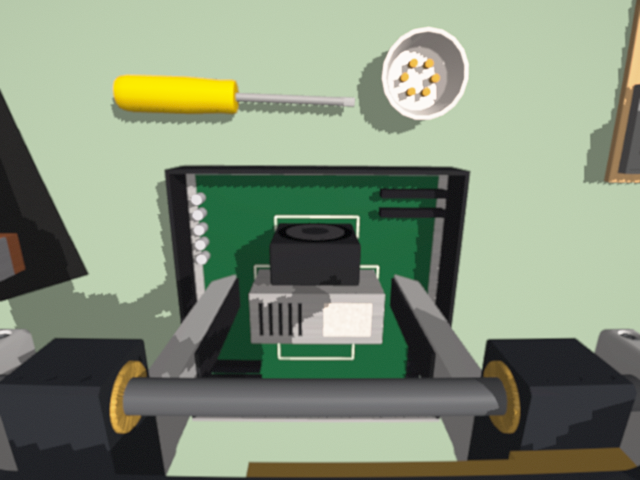

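Request:
jog_arm(
  moves=[
    [0, 0, 0, -3, -24, 0, 90],
    [0, 0, 0, -6, -48, 0, 90],
    [0, 0, 0, -7, -54, 0, 90],
    [0, 0, 0, -7, -54, 0, 90],
    [0, 0, 0, -6, -50, 0, 90],
    [0, 0, 0, -4, -32, 0, 90],
    [0, 0, 0, -2, -16, 0, 90],
    [0, 0, 0, 0, 0, 0, 90],
    [0, 0, 0, 0, 0, -30, 90],
    [0, 0, 0, 0, 0, -10, 90],
    [0, 0, 0, 0, 0, 0, 90],
  ],
)

```text
time: 32.35
tool_pos: [0.5081, -0.3125, 0.1696]
ee_rot: [-3.139, -0.002, 1.401]
wrist_force: [-0.0, -0.2, 0.4]
width: 0.0899
```

Request:
jog_arm(
  moves=[
    [0, 0, 0, 0, 0, -35, 90],
    [0, 0, 0, 0, 0, -15, 90],
    [0, 0, 0, 0, 0, 0, 90],
    [0, 0, 0, 0, 0, 0, 90],
    [0, 0, 0, 0, 0, 0, 50],
    [0, 0, 0, 0, 0, 0, 50],
    [0, 0, 0, 0, 0, 0, 50],
    [0, 0, 0, 0, 0, 0, 50],
    [0, 0, 0, 0, 0, 0, 50],
    [0, 0, 0, 0, 0, 30, 50],
    [0, 0, 0, 0, 0, 60, 50],
  ],
)

```text
time: 33.72
tool_pos: [0.5065, -0.3126, 0.2067]
ee_rot: [-3.132, -0.005, 1.4]
wrist_force: [1.1, -1.1, -1.3]
width: 0.0599
```

Request:
jog_arm(
  moves=[
    [0, 0, 0, 12, 24, 0, 50],
    [0, 0, 0, 22, 46, 0, 50],
    [0, 0, 0, 24, 50, 0, 50],
    [0, 0, 0, 24, 50, 0, 50],
    [0, 0, 0, 20, 42, 0, 50],
    [0, 0, 0, 14, 30, 0, 50],
    [0, 0, 0, 8, 16, 0, 50],
    [0, 0, 0, 3, 6, 0, 50],
    [0, 0, 0, 0, 0, 0, 50],
    [0, 0, 0, 0, 0, 0, 50],
    [0, 0, 0, 0, 0, 0, 50],
  ],
)

```text
time: 35.1
tool_pos: [0.635, -0.051, 0.2108]
ee_rot: [3.142, 0.0, 1.399]
wrist_force: [0.4, 0.6, -1.5]
width: 0.0599
```

```bash
python3 snap.py wrist w16
```

```text
35.15 [ 0.635  -0.0509  0.2108] [3.1415e+00 1.0000e-04 1.3987e+00] [ 0.  -0.9 -2.1] 0.0598
```

View pics/w16.png

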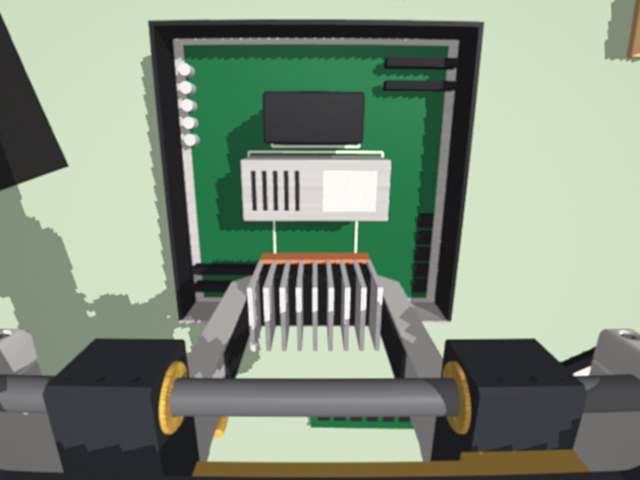

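Request:
jog_arm(
  moves=[
    [0, 0, 0, 0, 0, -40, 50],
    [0, 0, 0, 0, 0, -30, 50],
    [0, 0, 0, 0, 0, -11, 50],
    [0, 0, 0, 0, 0, -5, 50],
    [0, 0, 0, 0, 0, 0, 50],
    [0, 0, 0, 0, 0, -1, 50],
    [0, 0, 0, 0, 0, 0, 50],
  ],
)

```text
time: 36.02
tool_pos: [0.6357, -0.05, 0.1247]
ee_rot: [3.14, -0.0, 1.4]
wrist_force: [0.4, 0.3, -2.6]
width: 0.0596
```

Request:
jog_arm(
  moves=[
    [0, 0, 0, 0, 0, 0, 76],
    [0, 0, 0, 0, 0, 0, 76],
    [0, 0, 0, 0, 0, 0, 76],
    [0, 0, 0, 0, 0, 30, 76],
    [0, 0, 0, 0, 0, 50, 76],
    [0, 0, 0, 0, 0, 50, 76],
    [0, 0, 0, 0, 0, 40, 76],
    [0, 0, 0, 0, 0, 0, 76],
    [0, 0, 0, 0, 0, 0, 76],
  ],
)

```text
time: 37.15
tool_pos: [0.635, -0.0499, 0.2925]
ee_rot: [-3.14, -0.0, 1.4]
wrist_force: [-0.2, -0.7, -1.1]
width: 0.0759
```

```bash
python3 snap.py wrist w17; python3 -c "
from h import *
crop(cv2.imread('pics/w17.png'),180,100,260,200,3,'pics/c17.png')"
```

```text
37.2 [ 0.6347 -0.0499  0.2914] [-3.1379e+00 -1.0000e-04  1.4000e+00] [ 0.5 -0.5 -0.9] 0.0759
```

View pics/c17.png

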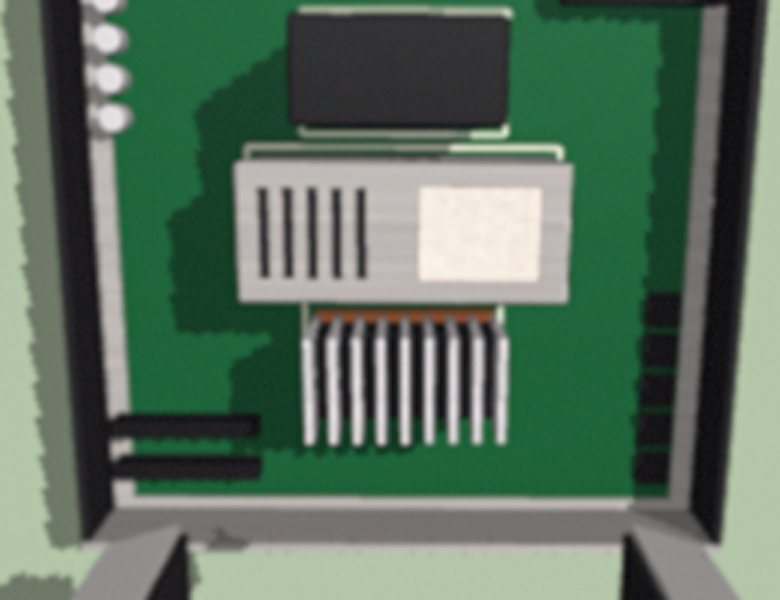

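Request:
jog_arm(
  moves=[
    [0, 0, 0, -20, 40, 0, 76],
    [0, 0, 0, -20, 50, 0, 76],
    [0, 0, 0, -20, 50, 0, 76],
    [0, 0, 0, -20, 50, 0, 76],
    [0, 0, 0, -20, 50, 0, 76],
    [0, 0, 0, -20, 50, 0, 76],
    [0, 0, 0, -30, 40, 0, 76],
    [0, 0, 0, -40, 30, 0, 76],
    [0, 0, 0, -40, 20, 0, 76],
    [0, 0, 0, 0, 0, 0, 76],
    [0, 0, 0, 0, 0, 0, 76],
    [0, 0, 0, 0, 0, 0, 76],
  ],
)

```text
time: 38.7
tool_pos: [0.4061, 0.3293, 0.2928]
ee_rot: [-3.141, 0.001, 1.398]
wrist_force: [-0.2, -0.1, 0.2]
width: 0.0759
```

```bash
python3 snap.py top t17; python3 snap.py scene s17; python3 -c "
from h import *
crop(cv2.imread('pics/t17.png'),110,120,330,230,2.4,'pics/c18.png')"
```

```text
38.75 [0.4062 0.3293 0.293 ] [-3.1410e+00  8.0000e-04  1.3982e+00] [-0.3 -0.3  0.1] 0.076
38.8 [0.4062 0.3293 0.2932] [-3.1411e+00  6.0000e-04  1.3982e+00] [ 0.1  0.9 -0.8] 0.0761
```

View pics/c18.png

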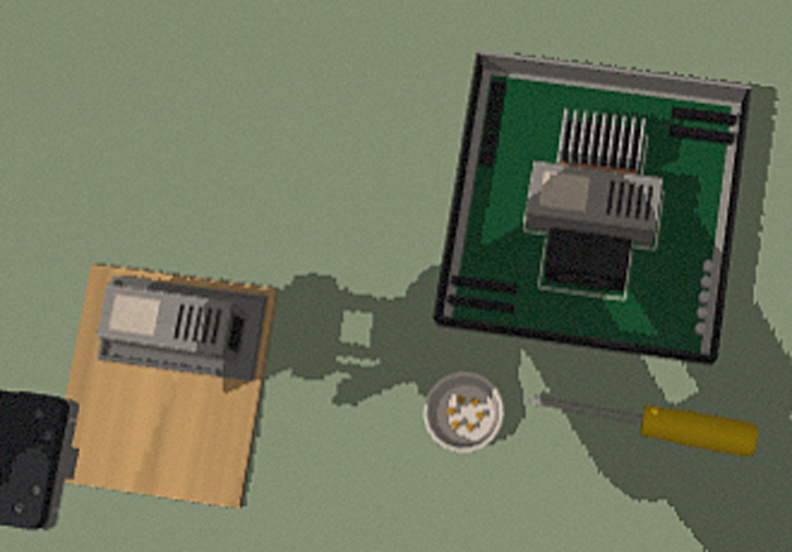

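View pics/s17.png

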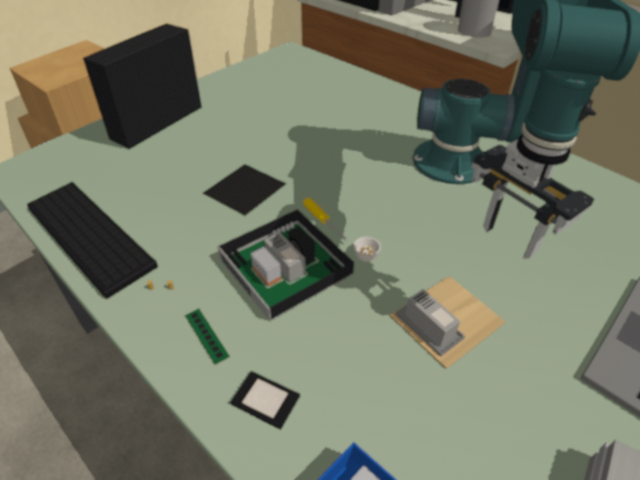

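Run:
```python
from h import *
import pickle
c=pickle.load(open("pics/w17.pkl","rb"))
A=lambda l:np.array(l)/3+[180,100]-.5+.167
for nm,l,z,sx,sy in [("psu_new",[(569,302),(239,300),(235,162),(572,164)],.056,.04,.096),
("fan",[(507,129),(293,127),(289,13),(510,13)],.066,.03,.06),
("heatsink",[(508,444),(304,444),(302,340),(508,340)],.056,.032,.06)]:
    p,r=fit("wrist",A(l),z,sx,sy,c=c);print(nm,p.round(4),r)
close_job()
```

```text
psu_new [ 0.5895 -0.0425 -0.1758] [ 0.1 -0.4  0.4 -0.  -0.2 -0.1 -0.2  0.5]
fan [ 0.5457 -0.036  -0.1742] [ 0.1  0.8  0.2 -1.1 -0.4 -0.6  0.1  0.8]
heatsink [ 0.6363 -0.0501 -0.1691] [-0.3 -1.   0.2  0.8  0.2  0.5 -0.1 -0.2]
the job is handed in; nothing more can be done
```

The supply is swapped and the job is handed in, at about 39 s of the 128 s allowed; the hand-in gives no verdict. I set the fan and heatsink on the mat, moved the old supply to the cradle and stood the spare in the middle bay. Then I put the fan and heatsink back at the exact poses they were gripped from.

The last checks came from the cameras, which are calibrated to about 2 mm, and none failed or disagreed:

| Part | Measured position | Angle |
|---|---|---|
| Spare | within about 1 mm of the bay centre | within about 0.005 rad of the chassis |
| Fan | about 2 mm from its start | within about 0.005 rad of the chassis |
| Heatsink | about 1 mm from its start | within about 0.005 rad of the chassis |
| Old supply (measured right after release) | about 1 mm from the cradle centre | about 0.02 rad off the cradle |

In the final pictures all four parts stand upright, the gripper is clear of everything, and the cup and screwdriver look to be where they were. I judged those two by eye and did not measure them.

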